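# Hold a board carrier down in the test jig

### The arm

A 6-joint arm with a two-finger parallel gripper is mounted at the origin on the work surface. World frame = base frame: x ahead of the robot, y to its left, z up, the work surface at z = 0. Lengths are in m, angles in rad, forces in N, time in s.
With the tool pointing down it reaches from about 0.225 to 0.725 m from the base axis. Payload 3.1 kg.
Tool frame: the origin (TCP) lies between the finger pads, 19 mm behind the fingertips; this is the grasp point; z points along the fingers, y is the line along which they close (so a half turn about z gives the same grasp; the last joint's range is limited). The gripper opens to 85 mm and grips with 20 to 120 N. Pads are 22 mm wide; open, the fingers measure 114 mm over their backs; the gripper's body (76 mm by 85 mm) begins 54 mm behind the grasp point. The pads swing forward as they close: fully open they stand 13 mm farther back than shut.
Start: joints at [1.021, 0.048, 0.099, 1.622, 0, 1.443], TCP at [0.215, 0.479, 0.25] pointing down, gripper open.
Joint ranges: [-2.91, 2.91], [-0.99, 1.94], [-1.21, 1.42], [-2.12, 2.29], [-1.49, 1.47], [-3.14, 3.14]. Speed limits (rad/s): [2.79, 2.79, 3.14, 3.14, 3.14, 3.14].

### API

Orientations are given as a rotation vector (axis times angle).
In Python, from workcell import manip gives the robot as it stands.
- The arm moves only by the shell command python3 -m jog 'ROWS' [OPENING] [FORCE]. ROWS is JSON, a list of rows, each a list of 2 entries, a list of its own where there are three numbers: the shift along the world's x, y, z in cm, then the turn, a rotation vector about the world's x, y, z in degrees. In form: [[[dx, dy, dz], [ax, ay, az]], ...]. A call has 1 to 8 rows; each row shifts and turns the commanded pose from where the row before left it; what a row does not reach is not made up. A row lasts 1/10 s, in which the tool goes at most 50 mm and 8.59 degrees, less where a joint would pass 70% of its speed; a pose out of reach is approached as far as the arm can. A call with a gripper value outside its range is refused whole. OPENING is the closure, from -1 (fully open) to 1 (shut), set as the call begins (- or left out, the last holds). The fingers move at their own pace and stop on an object; FORCE is the grip in N (left out, the last holds). Time passes only in rows, so rows that do not move let the fingers close. It gives the time, the measured TCP pose, the force, the opening and the grip force at its end, in the units of the state.
- manip.state(): the state, without advancing time (a new reading comes with each control period).
- manip.read_camera(name): name is "side" or "top"; returns the picture (480x640x3 uint8, red, green, blue); there is no depth.
- manip.camera_info(name): a dict with "fx", "fy", "cx", "cy" (pixels), "dist_coeffs" ([k1, k2, p1, p2, k3] as OpenCV has them; the pictures are not rectified), "xyz" and "rotation" of the camera in the world. Camera axes: x right, y up, looking along -z (the intrinsics and any distortion apply to the point x, -y, -z); pixel columns grow to the right and rows downward; lengths in m; the calibration is good to about 2 mm. A picture is of the moment at which its call begins. camera_info takes no time and is no camera call.
- manip.job_done(): hands the job in; it is judged then, once.
Trained networks look in the newest picture that a camera, given by its name, has taken for a name from the list of things; names that differ only in an ending like _2 or _b are one class to them, and where a whole thing is asked for, a point or a joint stands for the part that bears it (a point fixed in the world has none). Each returns a list of dicts, best first, with "score" (0 to 1); they miss things now and then, are a little off and sometimes report something else, mostly with a low value. They report only what shows in the picture. A call takes as long as a camera call.
- manip.trace(camera, thing): "mask" (480x640 bool, what is visible of it) and "uv" ([column, row] in pixels, amid what is visible of it).
- manip.place_of(camera, thing): "uv" ([column, row] in pixels: a listed point, or the origin of a listed thing).
The state is a dict: "time": time; "joints": joint angles; "dq": joint speeds; "joint_torque": joint torques, N m; "ee_pos": TCP position; "ee_rot": TCP orientation; "ft_force": force on the tool from outside, world axes, zero at the start; "ft_torque": the same for the moment, N m; "grip_width": opening from 0.0 (shut) to 1.0 (fully open); "grip_force": force on a finger pad.
Only numpy, scipy, OpenCV 4.12 (cv2) and the standard library are available. Lean on these libraries where they do the work, as an engineer would, in place of code of your own. Each camera call takes 0.05 s, during which the arm holds its last target. There are 200 camera calls.

### The job

Take the wide board carrier out of the wire rack by its handle and pass it, foot first, through the slot in the top of the test jig. Press it fully home, so that its shoulders sit down on the slot's collar against the springs of the contact block inside, and finish still holding it down there by the handle: the jig has no latch and the springs lift the carrier as soon as it is let go. Leave the other boards in the rack and the other things on the bench where they are.

Things in the scene. Friction and masses are not known exactly. Their poses are not given: they have to be found in the camera images.
- wide_carrier: Wide board carrier: upright aluminium frame round a green board, about 0.17 kg, standing in the rack. Origin: centre of its foot's underside; z up, y along its width, x across its thickness. 8 mm thick, 80 mm wide up to 85 mm; then a crossbar (85 to 95 mm high) 108 mm wide forms shoulders; a handle above. Works in the jig with either face in front.
- carrier_grip (a point): Centre of the wide carrier's grip bar, 131 mm above its foot: black, 64 mm long along y, 12 x 12 mm in section, carried by two 8 mm posts 52 mm apart, with 30 mm of open space between bar and crossbar.
- carrier_shoulder (a point): Middle of the underside of the wide carrier's shoulders, 85 mm above the foot; axes as the carrier's.
- jig: Test jig, fixed: aluminium extrusion frame with clear panels, 100 mm (x) by 170 mm (y), a grey terminal box 30 mm wide and 91 mm high on its -y side. Its cover plate is 113 mm above the bench and carries a black collar, 12 mm high, round the slot. Origin: centre of the frame's footprint on the bench; z up.
- slot_mouth (a point): Centre of the slot at the collar's top face, 125 mm above the bench; axes as the jig's. Slot 10 mm (x) by 82 mm (y): 1 mm a side round the carrier; 20 mm deep, open below into 12 mm wide guides. Its upper 6 mm are bevelled out to 18 x 90 mm. With the carrier home, carrier_shoulder coincides with this point and the foot is 85 mm below it.
- contacts (a joint): Travel of the sprung contact block in the jig, m, growing downwards: 0 at rest, end stop at 0.008. The carrier's foot meets it when the shoulders are 6 mm above the collar; it reads about 0.006 with the carrier home. Its spring pushes up with 3.5 N at first, about 6.5 N with the carrier home: always more than the carrier's weight.
- rack: Steel wire board rack, fixed: floor 180 mm (x) by 120 mm (y), 5 mm high. Ten upright wire loops, 100 mm wide along y and 62.5 mm high, stand 16.5 mm apart along x, leaving bays 11.5 mm wide. Boards stand at x = -66, 0 and +66 mm in any order, their widths along the rack's y. Origin: centre of its underside.
- narrow_carrier: A narrow board carrier in the rack, for another product: as the wide one, with the same handle and height, but 50 mm wide and 78 mm over its shoulders. Stays in the rack. Origin as the wide carrier's.
- board_frame: A board frame without handle or shoulders in the rack, 80 mm wide, 95 mm high, 8 mm thick. Stays in the rack. Origin under its foot.
- scanner: Black hand-held code scanner lying on its side, about 130 x 135 mm, 52 mm high. Origin under its barrel. Leave alone.
- mouse: Black computer mouse, 105 x 60 x 34 mm. Origin under its centre. Leave alone.
- screwdriver: Screwdriver lying on the bench between rack and jig, 170 mm long along its x. Leave alone.
- parts_bin: Black parts bin with one divider, 100 x 140 mm, 55 mm high. Origin under its centre. Leave alone.
- tape: Roll of amber tape lying flat, 84 mm across, 20 mm high. Origin under its centre. Leave alone.

How it is judged:
On the way, in this order (a step that is already met when the one before it is completed fails the run):
1. the wide carrier is lifted clear of the rack, held by its handle (height (world z) of wide_carrier above 0.075 m and contact force between the fingers and wide_carrier above 1 N and distance between the grasp point and carrier_grip below 0.035 m), for 0.2 s.
2. the foot of the wide carrier has entered the slot, held by its handle (z of wide_carrier in the frame of slot_mouth below -0.02 m and x of wide_carrier in the frame of slot_mouth between -0.006 and 0.006 m and y of wide_carrier in the frame of slot_mouth between -0.006 and 0.006 m and contact force between the fingers and wide_carrier above 1 N and distance between the grasp point and carrier_grip below 0.035 m), for 0.1 s.
At the end, for the whole second after the job is handed in: Fingers still grip the wide carrier by its handle (TCP within 35 mm of the grip bar's middle); it is upright (0.06 rad) and square (0.08 rad) in the slot, within 4 mm of centre, still, its shoulders at most 2.5 mm above the collar and the contact block pushed down at least 3 mm (contact force between the fingers and wide_carrier above 1 N and distance between the grasp point and carrier_grip below 0.035 m and value of joint contacts above 0.003 m and z of carrier_shoulder in the frame of slot_mouth below 0.0025 m and x of carrier_shoulder in the frame of slot_mouth between -0.004 and 0.004 m and y of carrier_shoulder in the frame of slot_mouth between -0.004 and 0.004 m and x of wide_carrier in the frame of slot_mouth between -0.006 and 0.006 m and angle between wide_carrier's own z axis and vertical below 0.06 rad and angle between the x axis of wide_carrier and the x axis of slot_mouth, either way round below 0.08 rad and linear speed of wide_carrier below 0.02 m/s); the arm keeps its last pose, push and grip.
It fails at once if another board in the rack is pulled out or displaced by more than 30 mm (distance of any of narrow_carrier, board_frame from where it was at the start of the episode above 0.03 m).
It fails at once if something else on the bench is displaced by more than 40 mm (distance of any of scanner, mouse, screwdriver, parts_bin, tape from where it was at the start of the episode above 0.04 m).
It also fails if it takes over 42 s, if anything falls off the work surface, if the arm or the gripper's body presses on something with over 40 N, if the wrist force passes 120 N, or if a joint passes its speed limit or range.

## Working session

There is one attempt and no reset: what is moved stays moved. The work goes in short steps, Python scripts to look and compute and a shell command to move; the robot and the scene stay as the last step left them, time stands still between calls to the robot, and variables do not carry over. Pictures are saved under pics/ and viewed, at most 10 in all, crops included, and the job is handed in when it is done.

```bash
mkdir -p pics; cat > h.py <<'E'
import numpy as np, cv2
from workcell import manip
def ray(cam,uv):
    c=manip.camera_info(cam)
    K=np.array([[c['fx'],0,c['cx']],[0,c['fy'],c['cy']],[0,0,1]])
    p=cv2.undistortPoints(np.array([[uv]],float),K,np.array(c['dist_coeffs'],float))[0,0]
    R=np.array(c['rotation'],float)
    if R.shape!=(3,3): R=cv2.Rodrigues(R)[0]
    return np.array(c['xyz']),R@np.array([p[0],-p[1],-1.])
def onz(cam,uv,z):
    o,d=ray(cam,uv); return o+d*(z-o[2])/d[2]
def tri(u1,u2,c1='side',c2='top'):
    o1,d1=ray(c1,u1);o2,d2=ray(c2,u2)
    A=np.stack([d1,-d2],1);s=np.linalg.lstsq(A,o2-o1,rcond=None)[0]
    a=o1+s[0]*d1;b=o2+s[1]*d2
    return (a+b)/2,np.linalg.norm(a-b)
def proj(cam,P):
    c=manip.camera_info(cam)
    K=np.array([[c['fx'],0,c['cx']],[0,c['fy'],c['cy']],[0,0,1]])
    R=np.array(c['rotation'],float)
    if R.shape!=(3,3): R=cv2.Rodrigues(R)[0]
    q=(np.atleast_2d(P)-c['xyz'])@R*[1,-1,-1]
    return cv2.projectPoints(q,np.zeros(3),np.zeros(3),K,np.array(c['dist_coeffs'],float))[0][:,0]
def snap(cam,name):
    im=manip.read_camera(cam); cv2.imwrite('pics/'+name,im[:,:,::-1]); return im
E
python3 - <<'E'
from h import *
np.set_printoptions(precision=4,suppress=True)
for c in ['side','top']:
    snap(c,c+'0.png'); i=manip.camera_info(c); print(c,i)
    for t in ['wide_carrier','carrier_grip','carrier_shoulder','slot_mouth','jig','rack','narrow_carrier','board_frame','screwdriver','scanner','mouse','parts_bin','tape']:
        print(t,[(np.round(r['uv'],1).tolist(),round(r['score'],2)) for r in manip.place_of(c,t)][:3])
print(manip.state())
E
```

```text
side {'fx': 560.7773578772502, 'fy': 560.7773578772502, 'cx': 325.6135032693241, 'cy': 236.50550080299772, 'dist_coeffs': array([-0.1226,  0.    ,  0.    ,  0.    ,  0.    ]), 'xyz': array([-0.1871, -0.7085,  0.7474]), 'rotation': array([ 0.9279, -0.4089, -0.7314])}
wide_carrier [([252.6, 238.0], 0.55)]
carrier_grip [([247.1, 185.7], 0.92), ([249.6, 234.7], 0.27)]
carrier_shoulder [([249.9, 206.1], 0.73)]
slot_mouth [([392.6, 256.3], 0.77)]
jig [([384.9, 305.2], 0.73)]
rack [([252.8, 234.0], 0.97)]
narrow_carrier [([273.8, 227.4], 0.7)]
board_frame [([229.4, 244.5], 0.74)]
screwdriver [([290.5, 273.2], 0.83)]
scanner [([441.3, 272.1], 0.68)]
mouse [([355.9, 418.0], 0.96)]
parts_bin [([308.0, 204.6], 0.75)]
tape [([368.6, 226.3], 0.64)]
top {'fx': 609.4400338183746, 'fy': 609.4400338183746, 'cx': 317.46458226622804, 'cy': 238.27165426199647, 'dist_coeffs': array([-0.0975,  0.    ,  0.    ,  0.    ,  0.    ]), 'xyz': array([ 0.3335, -0.0575,  1.2315]), 'rotation': array([ 0.1347, -0.1212, -1.5741])}
wide_carrier [([199.3, 254.5], 0.68)]
carrier_grip [([182.8, 241.2], 0.62)]
carrier_sho
[... 192 characters left out ...]
ard_frame [([195.1, 283.1], 0.63)]
screwdriver [([282.5, 272.3], 0.77), ([184.1, 244.1], 0.25)]
scanner [([390.3, 149.4], 0.68)]
mouse [([464.4, 363.4], 0.68), ([204.2, 222.3], 0.38)]
parts_bin []
tape [([280.8, 141.0], 0.58)]
{'time': 1.4, 'joints': array([ 1.0212,  0.048 ,  0.0992,  1.622 , -0.    ,  1.443 ]), 'dq': array([-0.0004,  0.0009,  0.0011, -0.0013, -0.0007,  0.0005]), 'joint_torque': array([  0.0001, -33.8641,  32.0148,   0.0015,  -0.0001,   0.    ]), 'ee_pos': array([0.215, 0.479, 0.25 ]), 'ee_rot': array([ 0.6577,  3.072 , -0.0001]), 'ft_force': array([0.4755, 0.1046, 0.2973]), 'ft_torque': array([ 0.0097,  0.0011, -0.0348]), 'grip_force': 0.0, 'grip_width': 0.9989270251860561}
```

View pics/top0.png

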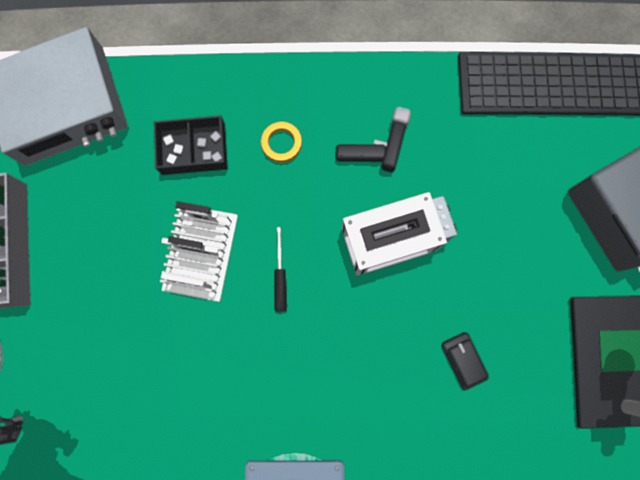

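View pics/side0.png

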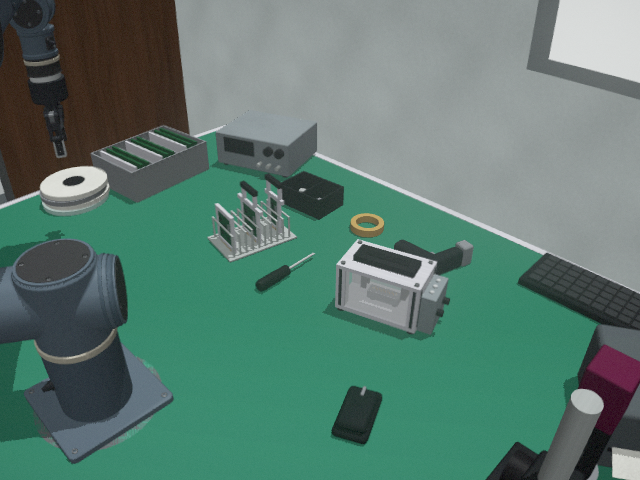

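```bash
python3 - <<'E'
from h import *
np.set_printoptions(precision=4,suppress=True)
T=['wide_carrier','carrier_grip','carrier_shoulder','slot_mouth','jig','rack','narrow_carrier','board_frame']
S=[[252.6,238],[247.1,185.7],[249.9,206.1],[392.6,256.3],[384.9,305.2],[252.8,234],[273.8,227.4],[229.4,244.5]]
P=[[199.3,254.5],[182.8,241.2],[188.5,248.5],[394.3,229.3],[387.2,239.1],[200.2,250.9],[204.6,220.7],[195.1,283.1]]
for t,a,b in zip(T,S,P): print(t,*tri(a,b))
# masks
for c in ['side','top']:
    for t in ['wide_carrier','jig','rack','narrow_carrier','board_frame']:
        r=manip.trace(c,t)
        for k in r[:2]:
            m=k['mask']; cnt=np.argwhere(m)[:,::-1].astype(np.float32)
            print(c,t,round(k['score'],2),k['uv'],m.sum(),cv2.minAreaRect(cnt))
        if r: np.save(f'{c}_{t}.npy',r[0]['mask'])
E
```

```text
wide_carrier [0.5065 0.1925 0.0011] 0.007085942933403087
carrier_grip [0.5091 0.197  0.1411] 4.116514901169508e-05
carrier_shoulder [0.5065 0.1952 0.0889] 0.008200059762372399
slot_mouth [ 0.5355 -0.1953  0.1257] 0.013420613559297618
jig [ 0.5349 -0.1925  0.0025] 0.00677803190331023
rack [0.5101 0.1904 0.0121] 0.001205179840283664
narrow_carrier [0.5733 0.1848 0.005 ] 0.00037979011184080373
board_frame [0.4454 0.1998 0.0082] 0.0023062885811127643
side wide_carrier 0.72 [251.1, 209.1] 784 ((250.55580139160156, 210.7569122314453), (61.75074768066406, 21.92151641845703), 81.11934661865234)
side jig 0.76 [390.0, 288.5] 7673 ((391.1036071777344, 287.6256408691406), (117.24555206298828, 76.53202819824219), 16.798372268676758)
side rack 0.69 [250.8, 234.5] 2371 ((248.8692169189453, 229.5461883544922), (49.42378616333008, 83.37142944335938), 70.55996704101562)
side rack 0.4 [228.3, 225.7] 562 ((225.93649291992188, 226.94961547851562), (49.861488342285156, 17.384658813476562), 83.41805267333984)
side narrow_carrier 0.75 [249.5, 235.7] 1760 ((248.99148559570312, 229.14306640625), (47.909992218
[... 475 characters left out ...]

top wide_carrier 0.59 [397.2, 234.5] 6013 ((399.46234130859375, 231.24545288085938), (58.785457611083984, 109.27433776855469), 72.96222686767578)
top jig 0.69 [396.8, 231.6] 5927 ((399.31280517578125, 231.5399169921875), (58.36454772949219, 108.843017578125), 72.25532531738281)
top rack 0.97 [202.7, 256.2] 4079 ((198.37802124023438, 252.19093322753906), (61.79958724975586, 88.93003845214844), 11.802433013916016)
top narrow_carrier 0.67 [195.7, 209.2] 474 ((195.7294158935547, 211.21763610839844), (42.084510803222656, 13.992016792297363), 12.52880859375)
top board_frame 0.63 [188.1, 281.1] 255 ((186.5175018310547, 281.4081115722656), (50.19282531738281, 6.034365177154541), 10.784297943115234)
```

The top view shows the rack at about (200, 252), with the wide carrier's grip in the middle bay near (183, 243). The jig is at (397, 232), turned by about 17°, and the screwdriver lies between them at (280, 270). I'll zoom in on the rack and the jig to refine their poses.

```bash
python3 - <<'E'
import cv2
im=cv2.imread('pics/top0.png')
cv2.imwrite('pics/c1.png',cv2.resize(im[193:308,150:250],None,fx=5,fy=5,interpolation=cv2.INTER_CUBIC))
cv2.imwrite('pics/c2.png',cv2.resize(im[185:280,335:465],None,fx=6,fy=6,interpolation=cv2.INTER_CUBIC))
E
```

```text
(no output)
```

View pics/c1.png

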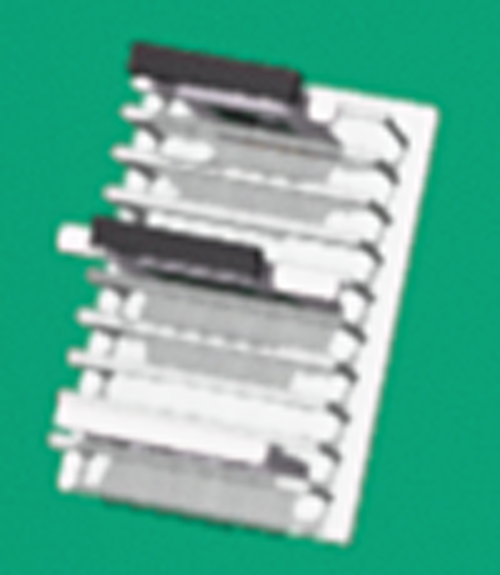

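View pics/c2.png

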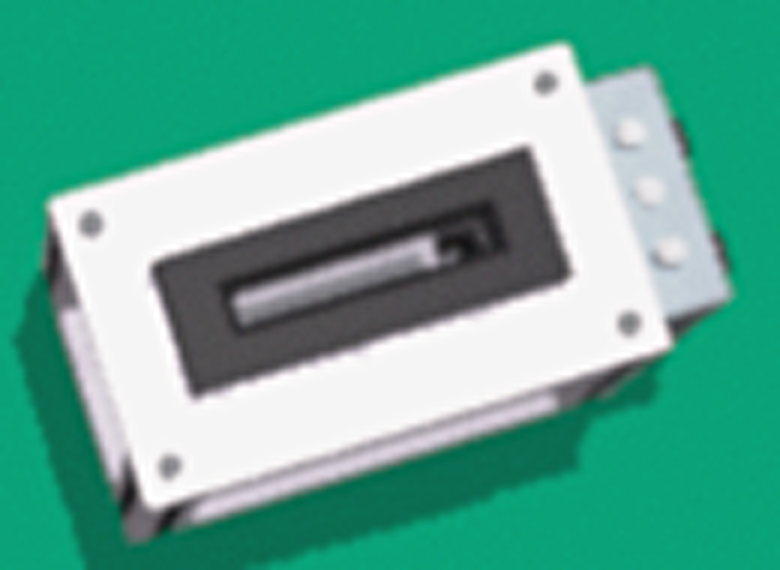

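The rack crop shows the wide carrier's dark bar from (97, 215) to (268, 247) in 5x pixels. In the jig crop, the collar corners are near (152, 268), (530, 150), (572, 272) and (195, 395) in 6x pixels. I'll turn these into poses.

```bash
cat > m.py <<'E'
from h import *
from scipy.optimize import minimize
np.set_printoptions(precision=4,suppress=True)
def un(p,s,u0,v0): return [u0+(p[0]+.5)/s-.5, v0+(p[1]+.5)/s-.5]
def quad(pts,z,lab):
    W=np.array([onz('top',un(p,6,335,185),z)[:2] for p in pts])
    a=W[1]-W[0];b=W[2]-W[3];d=-(a+b)  # +y dir
    e=(W[0]-W[3])+(W[1]-W[2])
    print(lab,'c',W.mean(0),'yaw y',np.degrees(np.arctan2(-d[0],d[1])),'yaw x',np.degrees(np.arctan2(e[1],e[0])),'len',np.linalg.norm(a),np.linalg.norm(b),np.linalg.norm(e)/2)
quad([(48,203),(572,43),(672,345),(152,508)],.113,'cover')
quad([(92,224),(545,83),(629,323),(170,465)],.113,'screws')
quad([(152,268),(530,150),(572,272),(195,395)],.125,'collar')
quad([(222,286),(494,202),(508,247),(238,331)],.125,'bevel')
def box(c,yaw,s,z0,z1):
    R=np.array([[np.cos(yaw),-np.sin(yaw)],[np.sin(yaw),np.cos(yaw)]])
    return np.array([np.r_[R@[i*s[0]/2,j*s[1]/2]+c,z] for i in(-1,1) for j in(-1,1) for z in(z0,z1)])
def fit(cam,x0,s,z0,z1,roi,thr=95,S=8):
    im=cv2.imread(f'pics/{cam}0.png'); u0,u1,v0,v1=roi
    d=cv2.resize(im[v0:v1,u0:u1].max(2).astype(np.float32),None,fx=S,fy=S,interpolation=cv2.INTER_CUBIC)
    def ren(p):
        q=(proj(cam,box(p[:2],p[2],s,z0,z1))-[u0,v0]+.5)*S-.5
        m=np.zeros(d.shape,np.float32); cv2.fillConvexPoly(m,cv2.convexHull((q*16).round().astype(np.int32)),1,shift=4)
        return m
    t=(d<thr).astype(np.float32)
    f=lambda p:np.mean((cv2.GaussianBlur(ren(p)-t,(0,0),S/2))**2)
    r=minimize(f,x0,method='Nelder-Mead',options=dict(initial_simplex=np.array(x0)+np.vstack([np.zeros(3),np.diag([.006,.006,.08])]),xatol=1e-5,fatol=1e-8))
    o=np.hstack([t,ren(r.x)]); print(cam,r.x,np.degrees(r.x[2]),r.fun,(t-ren(r.x)).clip(0).sum()/t.sum()); return r.x,o
if __name__=='__main__':
    for th in (80,110):
        fit('top',[.509,.197,-.2],[.012,.064],.130,.142,(164,208,234,252),th)
        fit('top',[.574,.19,-.2],[.012,.064],.130,.142,(172,214,198,214),th)
E
python3 m.py
```

```text
cover c [ 0.5314 -0.1931] yaw y 16.87138731956439 yaw x 16.88717571266657 len 0.1730522067915814 0.16986550624824606 0.10042504235886673
screws c [ 0.5316 -0.1924] yaw y 16.922723843886704 yaw x 16.933329734428426 len 0.14963309074787623 0.14992967518306513 0.07958860250528016
collar c [ 0.5301 -0.1919] yaw y 17.385207698723306 yaw x 17.163949063009454 len 0.1232360275130064 0.12277282276390405 0.04080576273142048
bevel c [ 0.5315 -0.1928] yaw y 16.908564550750587 yaw x 16.72442315759449 len 0.08844691740471859 0.08768269536219091 0.014719391087153068
top [ 0.508   0.1935 -0.2161] -12.383816408614194 0.08940701186656952 0.15255566
top [ 0.5727  0.1809 -0.2233] -12.792354418064994 0.054302409291267395 0.00072498794
top [ 0.5062  0.1927 -0.2698] -15.46083955955617 0.07866959273815155 0.24615385
top [ 0.5735  0.1813 -0.1895] -10.859960673777435 0.019570225849747658 0.026660612
```

```bash
python3 - <<'E'
from m import *
g=lambda p,z:onz('top',un(p,5,150,193),z)[:2]
wl,wr=g((97,215),.142),g((268,247),.142); nl,nr=g((135,42),.142),g((303,71),.142)
for l,r in((wl,wr),(nl,nr)):
    d=l-r; y=np.arctan2(-d[0],d[1]); c=(l+r)/2-.006*np.array([np.cos(y),np.sin(y)]); print(c,np.degrees(y),np.linalg.norm(d))
e=(nl-wl+nr-wr); print('rackyaw',np.degrees(np.arctan2(e[1],e[0])),np.linalg.norm(e)/2)
# rack floor right edge, z=.005
a,b=g((438,108),.005),g((350,540),.005); e=a-b; print(np.degrees(np.arctan2(e[1],e[0])),np.linalg.norm(e))
from scipy.spatial.transform import Rotation as R
s=manip.state(); M=R.from_rotvec(s['ee_rot']).as_matrix(); print(M)
E
```

```text
cover c [ 0.5314 -0.1931] yaw y 16.87138731956439 yaw x 16.88717571266657 len 0.1730522067915814 0.16986550624824606 0.10042504235886673
screws c [ 0.5316 -0.1924] yaw y 16.922723843886704 yaw x 16.933329734428426 len 0.14963309074787623 0.14992967518306513 0.07958860250528016
collar c [ 0.5301 -0.1919] yaw y 17.385207698723306 yaw x 17.163949063009454 len 0.1232360275130064 0.12277282276390405 0.04080576273142048
bevel c [ 0.5315 -0.1928] yaw y 16.908564550750587 yaw x 16.72442315759449 len 0.08844691740471859 0.08768269536219091 0.014719391087153068
[0.5074 0.1921] -10.994964987017688 0.06460039894528233
[0.5724 0.1804] -10.464511663993587 0.06385607084076735
rackyaw -10.150669560859647 0.06602673282450387
-10.582517826533676 0.18037535106733374
[[-0.9124  0.4094  0.    ]
 [ 0.4094  0.9124  0.    ]
 [-0.      0.     -1.    ]]
```

The jig is at about (0.5313, -0.1925) with yaw +16.95°. The grip bar is at (0.5075, 0.192, 0.136) with yaw −10.6°. I'll now move above the carrier with the fingers half open and the closing axis turned −76.4°.

```bash
python3 -m jog '[[[3.2,-3.2,0],[0,0,-8]],[[3.2,-3.2,0],[0,0,-8]],[[3.2,-3.2,0],[0,0,-8]],[[3.2,-3.2,0],[0,0,-8]],[[3.2,-3.2,0],[0,0,-8]],[[3.2,-3.2,0],[0,0,-8]],[[3.2,-3.2,0],[0,0,-8]],[[3.2,-3.2,0],[0,0,-8]]]' 0 30
python3 -m jog '[[[3.6,-3.1,0],[0,0,-8]],[[0,0,0],[0,0,-4.4]],[[0,0,0],[0,0,0]],[[0,0,0],[0,0,0]]]'
python3 - <<'E'
from h import *
from scipy.spatial.transform import Rotation as R
s=manip.state(); M=R.from_rotvec(s['ee_rot']).as_matrix(); print(s['ee_pos'],s['joints'],M,np.degrees(np.arctan2(M[1,1],M[0,1])))
E
```

```text
time: 2.7
ee_pos: [0.4721, 0.2215, 0.2502]
ee_rot: [2.192, 2.25, 0.001]
ft_force: [0.4, 0.6, 0.0]
grip_width: 0.496
grip_force: 0.0
time: 3.1
ee_pos: [0.5067, 0.1921, 0.25]
ee_rot: [-2.414, -2.009, 0.0]
ft_force: [0.2, -0.8, -0.1]
grip_width: 0.502
grip_force: 0.0
[0.50667565 0.19213567 0.24999633] [2.38505589e-01 9.26537897e-02 1.46250119e-01 1.62479862e+00
 3.17599008e-04 1.99191638e+00] [[ 1.81601274e-01  9.83372135e-01 -4.69503552e-04]
 [ 9.83372240e-01 -1.81601192e-01  2.12699493e-04]
 [ 1.23900350e-04 -5.00323258e-04 -9.99999867e-01]] -10.463039930953617
```

```bash
python3 -m jog '[[[0,0,-3],[0,0,0]],[[0,0,-3],[0,0,0]],[[0,0,-2.5],[0,0,0]],[[0,0,-1.7],[0,0,0]],[[0,0,-1.2],[0,0,0]],[[0,0,0],[0,0,0]],[[0,0,0],[0,0,0]]]' 0 
python3 -m jog '[[[0,0,0],[0,0,0]],[[0,0,0],[0,0,0]],[[0,0,0],[0,0,0]],[[0,0,0],[0,0,0]],[[0,0,0],[0,0,0]],[[0,0,0],[0,0,0]]]' 1 70
python3 - <<'E'
from h import *
im=snap('side','s1.png'); cv2.imwrite('pics/s1c.png',cv2.resize(im[140:280,170:330,::-1],None,fx=4,fy=4,interpolation=cv2.INTER_CUBIC))
E
```

```text
time: 3.8
ee_pos: [0.5069, 0.1926, 0.1368]
ee_rot: [2.415, 2.009, 0.001]
ft_force: [0.6, -0.0, 0.5]
grip_width: 0.502
grip_force: 0.0
time: 4.4
ee_pos: [0.5081, 0.1923, 0.1377]
ee_rot: [2.416, 2.007, 0.005]
ft_force: [0.4, 0.7, 6.3]
grip_width: 0.126
grip_force: 69.6
```

View pics/s1c.png

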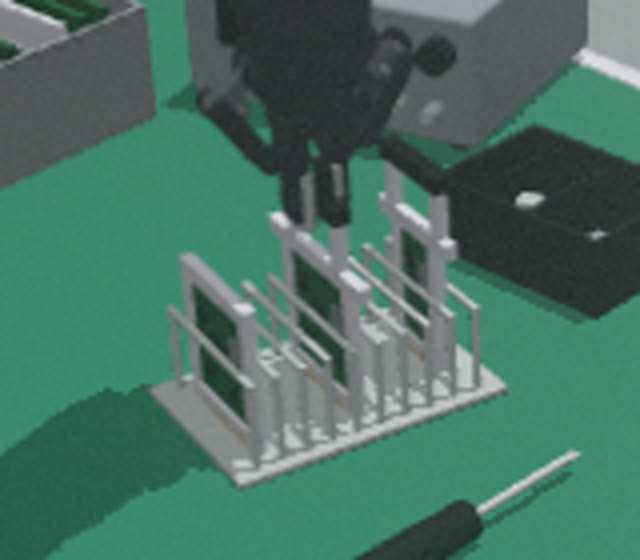

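The side view shows the fingers closed on the wide carrier's bar at about (318, 205) in the crop, with the neighbouring boards untouched. I'll lift it.

```bash
python3 -m jog '[[[0,0,0.5],[0,0,0]],[[0,0,1.5],[0,0,0]],[[0,0,2],[0,0,0]],[[0,0,2.5],[0,0,0]],[[0,0,2.5],[0,0,0]],[[0,0,2.5],[0,0,0]],[[0,0,2],[0,0,0]],[[0,0,1.5],[0,0,0]]]' 1 70
python3 -m jog '[[[0,0,0],[0,0,0]],[[0,0,0],[0,0,0]],[[0,0,0],[0,0,0]]]'
python3 - <<'E'
from h import *
im=snap('side','s2.png'); cv2.imwrite('pics/s2c.png',cv2.resize(im[90:250,170:330,::-1],None,fx=3.5,fy=3.5,interpolation=cv2.INTER_CUBIC))
snap('top','t2.png')
for c in('side','top'):
    for t in('wide_carrier','carrier_grip','carrier_shoulder'): print(c,t,[(np.round(r['uv'],1).tolist(),round(r['score'],2)) for r in manip.place_of(c,t)][:2])
E
```

```text
time: 5.25
ee_pos: [0.5069, 0.192, 0.2882]
ee_rot: [2.416, 2.007, 0.002]
ft_force: [-0.4, -0.3, -1.9]
grip_width: 0.125
grip_force: 69.6
time: 5.55
ee_pos: [0.5064, 0.1918, 0.2846]
ee_rot: [-2.416, -2.007, 0.004]
ft_force: [-0.9, 0.3, -1.7]
grip_width: 0.125
grip_force: 69.6
side wide_carrier [([250.0, 186.6], 0.98)]
side carrier_grip [([245.7, 126.5], 0.56)]
side carrier_shoulder [([247.1, 148.6], 0.6)]
top wide_carrier [([188.4, 244.0], 0.71), ([159.3, 230.0], 0.48)]
top carrier_grip [([161.6, 230.2], 0.98)]
top carrier_shoulder [([168.9, 234.5], 0.61)]
```

View pics/s2c.png

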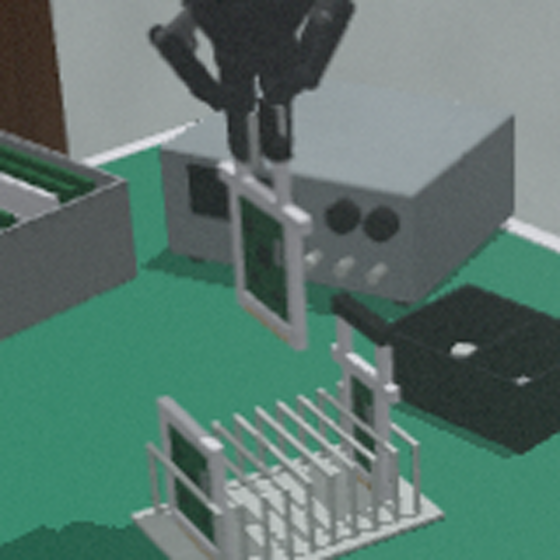

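The carrier is upright at (265, 255) in the crop and clear of the rack, and the other boards have not moved. I'll carry it over the jig.

```bash
python3 -m jog '[[[0.24,-2,0],[0,0,2.7]],[[0.24,-3.5,0],[0,0,2.7]],[[0.24,-4.5,0],[0,0,2.7]],[[0.24,-4.5,0],[0,0,2.7]],[[0.24,-4.5,0],[0,0,2.7]],[[0.24,-4.5,0],[0,0,2.7]],[[0.24,-4.5,0],[0,0,2.7]],[[0.24,-4.5,0],[0,0,2.7]]]'
python3 -m jog '[[[0.24,-3.5,0],[0,0,2.7]],[[0.24,-2,0],[0,0,2.7]],[[0,-0.45,0],[0,0,0.4]],[[0,0,0],[0,0,0]],[[0,0,0],[0,0,0]],[[0,0,0],[0,0,0]],[[0,0,0],[0,0,0]]]'
python3 - <<'E'
from h import *
from scipy.spatial.transform import Rotation as R
np.set_printoptions(precision=4,suppress=True)
s=manip.state(); M=R.from_rotvec(s['ee_rot']).as_matrix(); print(s['ee_pos'],M[:,2],np.degrees(np.arctan2(M[1,1],M[0,1])))
print('prev grip',*tri([245.7,126.5],[161.6,230.2]),'foot',*tri([250,186.6],[188.4,244]))
a=snap('side','s3.png'); b=snap('top','t3.png')
cv2.imwrite('pics/j3.png',np.hstack([cv2.resize(x,(400,480),interpolation=cv2.INTER_CUBIC)[:,:,::-1] for x in (a[165:345,320:470],b[170:290,330:430])]))
Q={}
for t in('wide_carrier','carrier_grip','carrier_shoulder','slot_mouth'):
    r=[manip.place_of(c,t) for c in('side','top')]
    print(t,[[(np.round(k['uv'],1).tolist(),round(k['score'],2)) for k in q][:2] for q in r])
    if all(r): print('   ',*tri(r[0][0]['uv'],r[1][0]['uv']))
E
```

```text
time: 6.75
ee_pos: [0.526, -0.1348, 0.2862]
ee_rot: [1.995, 2.426, 0.001]
ft_force: [0.9, 0.1, -1.0]
grip_width: 0.121
grip_force: 69.6
time: 7.45
ee_pos: [0.5311, -0.1914, 0.2863]
ee_rot: [1.87, 2.524, 0.0]
ft_force: [0.5, 0.5, -1.5]
grip_width: 0.125
grip_force: 69.5
[ 0.5311 -0.1914  0.2863] [ 0.0004  0.     -1.    ] 16.918475329604878
prev grip [0.5076 0.1945 0.2863] 0.010222239402235609 foot [0.5048 0.1844 0.1451] 0.004054927411546169
wide_carrier [[([390.3, 247.4], 0.77), ([226.6, 246.5], 0.64)], [([463.0, 365.6], 0.65), ([281.4, 273.6], 0.25)]]
    [ 0.3168 -0.3007  0.3012] 0.08341481176763398
carrier_grip [[([395.8, 183.5], 0.83)], []]
carrier_shoulder [[([389.4, 206.0], 0.57)], []]
slot_mouth [[([387.8, 257.5], 0.75)], []]
```

View pics/j3.png

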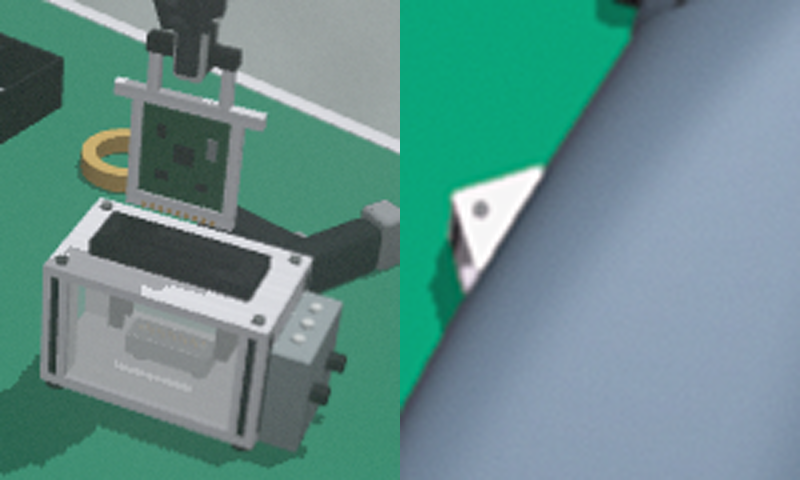

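The right half, from the top camera, is blocked by the arm. The left half, from the side camera, shows the carrier above the collar, with its foot running from (130, 203) to (235, 230) in the crop. I'll overlay the nominal model on the side image to check for tilt and offset.

```bash
python3 - <<'E'
from h import *
from scipy.spatial.transform import Rotation as R
s=manip.state(); im=cv2.imread('pics/s3.png'); x0,y0,S=350,160,5
c=cv2.resize(im[y0:y0+120,x0:x0+120],None,fx=S,fy=S,interpolation=cv2.INTER_CUBIC)
yaw=np.radians(16.92);Rz=R.from_euler('z',yaw).as_matrix()
def draw(P,col):
    q=(proj('side',P)-[x0,y0]+.5)*S-.5
    cv2.polylines(c,[q.round().astype(np.int32)],True,col,1,cv2.LINE_AA)
o=np.array([*s['ee_pos'][:2],s['ee_pos'][2]-.131])
for sx in(-.004,.004):
    L=np.array([[sx,-.04,0],[sx,.04,0],[sx,.04,.085],[sx,.054,.085],[sx,.054,.095],[sx,-.054,.095],[sx,-.054,.085],[sx,-.04,.085]])
    draw(L@Rz.T+o,(0,0,255) if sx<0 else (0,160,255))
Rj=R.from_euler('z',np.radians(16.95)).as_matrix(); oj=np.array([.5313,-.1925,0])
draw(np.array([[-.05,-.085,.113],[-.05,.085,.113],[.05,.085,.113],[.05,-.085,.113]])@Rj.T+oj,(255,0,0))
draw(np.array([[-.0205,-.0615,.125],[-.0205,.0615,.125],[.0205,.0615,.125],[.0205,-.0615,.125]])@Rj.T+oj,(255,255,0))
cv2.imwrite('pics/o3.png',c)
E
```

```text
(no output)
```

View pics/o3.png

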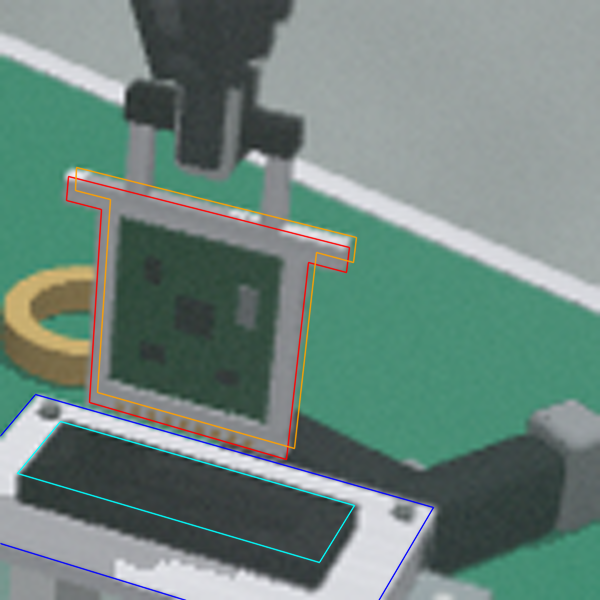

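The overlay matches the carrier to about 1 mm with no visible tilt, and the collar to about 1 to 2 mm, which is well inside the bevel. I'll lower it into the slot.

```bash
python3 -m jog '[[[0,0,-1],[0,0,0]],[[0,0,-1],[0,0,0]],[[0,0,-0.7],[0,0,0]],[[0,0,-0.4],[0,0,0]],[[0,0,-0.4],[0,0,0]],[[0,0,-0.4],[0,0,0]],[[0,0,-0.1],[0,0,0]],[[0,0,0],[0,0,0]]]'
python3 -m jog '[[[0,0,-0.4],[0,0,0]],[[0,0,-0.4],[0,0,0]],[[0,0,-0.4],[0,0,0]],[[0,0,0],[0,0,0]]]'
```

```text
time: 8.75
ee_pos: [0.5309, -0.1926, 0.2458]
ee_rot: [-1.872, -2.523, 0.0]
ft_force: [0.2, -1.2, -2.1]
grip_width: 0.123
grip_force: 69.5
time: 9.15
ee_pos: [0.5307, -0.1925, 0.2331]
ee_rot: [-1.872, -2.522, 0.001]
ft_force: [0.7, -1.0, -1.4]
grip_width: 0.127
grip_force: 69.5
```

The foot is about 23 mm into the slot with no contact force, so I'll continue down.

```bash
python3 -m jog '[[[0,0,-0.8],[0,0,0]],[[0,0,-0.8],[0,0,0]],[[0,0,-0.8],[0,0,0]],[[0,0,-0.8],[0,0,0]],[[0,0,-0.8],[0,0,0]],[[0,0,-0.8],[0,0,0]],[[0,0,-0.5],[0,0,0]],[[0,0,0],[0,0,0]]]'
python3 -m jog '[[[0,0,-0.3],[0,0,0]],[[0,0,-0.3],[0,0,0]],[[0,0,-0.3],[0,0,0]],[[0,0,-0.2],[0,0,0]],[[0,0,0],[0,0,0]],[[0,0,0],[0,0,0]]]'
```

```text
time: 9.95
ee_pos: [0.5307, -0.1926, 0.1799]
ee_rot: [-1.872, -2.522, 0.001]
ft_force: [1.3, -2.3, -4.0]
grip_width: 0.123
grip_force: 69.4
time: 10.55
ee_pos: [0.5317, -0.1931, 0.1727]
ee_rot: [1.87, 2.52, 0.0]
ft_force: [-0.7, -4.0, 8.6]
grip_width: 0.123
grip_force: 70.9
```

```bash
python3 -m jog '[[[0,0,-0.3],[0,0,0]],[[0,0,-0.2],[0,0,0]],[[0,0,0],[0,0,0]],[[0,0,0],[0,0,0]],[[0,0,0],[0,0,0]]]'
python3 - <<'E'
from h import *
im=snap('side','s4.png')
cv2.imwrite('pics/j4.png',cv2.resize(im[190:340,320:470,::-1],(600,600),interpolation=cv2.INTER_CUBIC))
E
```

```text
time: 11.05
ee_pos: [0.5318, -0.1932, 0.1725]
ee_rot: [1.868, 2.517, 0.001]
ft_force: [-6.8, 0.6, 23.7]
grip_width: 0.125
grip_force: 73.0
```

View pics/j4.png

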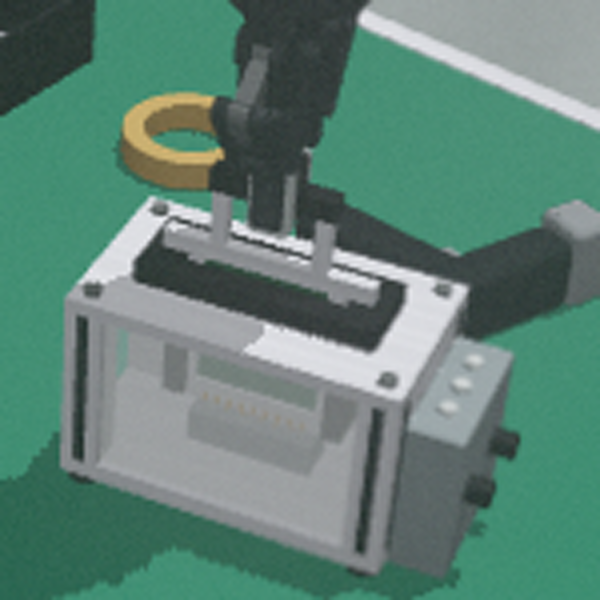

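The crossbar lies flat on the collar, from (165, 235) to (380, 295) in the crop. The push rose by 15 N with only 0.2 mm of motion, so the shoulders are seated and the carrier is still gripped. I'll hand it in.

```bash
python3 -c "
from workcell import manip
s=manip.state();print(s['ee_pos'],s['ft_force'],s['dq'].round(3));print(manip.job_done())"
```

```text
[ 0.53182645 -0.19318873  0.17252364] [-6.21627346  0.11008125 22.44154645] [-0.001  0.    -0.001 -0.001 -0.     0.001]
the job is handed in; nothing more can be done
None
```

The wide carrier is pressed home in the jig, its shoulders on the collar in the last picture, and the gripper still holds it down with about 22 N; I handed the job in at about 11 s, but the hand-in returned no verdict.

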